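# Bring the tall cologne bottle to the front of the pull-out carousel and hold it

## Robot

A 6-joint arm with a two-finger parallel gripper is mounted at the origin on a cart in front of the work surface, level with it; the furniture and walls round the work are solid. World frame = base frame: x ahead of the robot, y to its left, z up, the work surface at z = 0. Lengths are in m, angles in rad, forces in N, time in s.
With the tool pointing down it reaches from about 0.375 to 0.975 m from the base axis. Payload 3.8 kg.
Tool frame: the origin (TCP) lies at the very end of the fingers, on their centre line; the grasp point (between the pads) lies 19 mm behind it; z points along the fingers, y is the line along which they close (so a half turn about z gives the same grasp; the last joint's range is limited). The gripper opens to 85 mm and grips with 20 to 120 N. Pads are 22 mm wide; open, the fingers measure 114 mm over their backs; the gripper's body (76 mm by 85 mm) begins 54 mm behind the grasp point. The pads swing forward as they close: fully open they stand 13 mm farther back than shut.
Start: joints at [-1.328, 0.264, 1.604, -0, 1.274, -0.037], TCP at [0.186, -0.649, 0.231] pointing down, gripper open.
Joint ranges: [-2.63, 2.63], [-0.94, 2.18], [0.31, 2.57], [-1.31, 4.45], [0, 2.66], [-2.55, 2.55]. Speed limits (rad/s): [2.57, 2.57, 3.14, 3.14, 3.14, 3.14].

## Interface

Orientations are given as a rotation vector (axis times angle).
In Python, from workcell import monitor, viewer, job gives the robot as it stands. The module is installed in compiled form; this text tells all that it offers.
- The arm moves only by the tool step_arm, never from a script. Its argument "series" is one flat list of numbers, 4 for each row, row after row: the shift along the tool's x, y, z in m, then the turn about the tool's z in rad. A call has 1 to 8 rows; each row is the pose to reach, as a shift and turn from the pose commanded when the call began, along the tool's axes at that moment; what a row does not reach only later rows make up. A row lasts 1/8 s, in which the tool goes at most 62.5 mm and 10.7 degrees, less where a joint would pass 70% of its speed; a pose out of reach is approached as far as the arm can. A call with a gripper value outside its range is refused whole. "gripper" is the opening, from 0 (shut) to 1 (fully open), set as the call begins (left out, the last holds). The fingers move at their own pace and stop on an object; "newtons" is the grip in N (left out, the last holds). Time passes only in rows, so rows that repeat a pose let the fingers close. It gives the time, the measured TCP pose, the force, the opening and the grip force at its end, in the units of the state.
- monitor.read_state(): the state, without advancing time (a new reading comes with each control period).
- viewer.read_camera(name): name is "side" or "top"; returns a dict with "image" (480x640x3 uint8, red, green, blue), "intrinsics" (3x3 intrinsics, pixels), "T" (4x4, takes a point from camera to world coordinates). Camera axes: x right, y up, looking along -z (the intrinsics and any distortion apply to the point x, -y, -z); pixel columns grow to the right and rows downward; lengths in m; the calibration is good to about 2 mm. A picture is of the moment at which its call begins. There is no depth.
- job.finish_job(): hands the job in; it is judged then, once.
Trained networks look in a picture, given as the dict that the camera call returned (one of the last four; its "shot" number tells which), for a name from the list of things; names that differ only in an ending like _2 or _b are one class to them, and where a whole thing is asked for, a point or a joint stands for the part that bears it (a point fixed in the world has none). Each returns a list of dicts, best first, with "score" (0 to 1); they miss things now and then, are a little off and sometimes report something else, mostly with a low value. They report only what shows in the picture. A call takes as long as a camera call.
- viewer.boxes_of(picture, label): "extent" ([centre column, centre row, width, height] in pixels, round what is visible of it).
- viewer.spot_point(picture, label): "point" ([column, row] in pixels: a listed point, or the origin of a listed thing).
The state is a dict: "time": time; "q": joint angles; "joint_vel": joint speeds; "joint_torque": joint torques, N m; "tool_pos": TCP position; "tcp_rot": TCP orientation; "wrist_force": force on the tool from outside, world axes, zero at the start; "torque": the same for the moment, N m; "width": opening from 0.0 (shut) to 1.0 (fully open); "grip_force": force on a finger pad.
Only numpy, scipy, OpenCV 4.12 (cv2) and the standard library are available. Lean on these libraries where they do the work, as an engineer would, in place of code of your own. Each camera call takes 0.05 s, during which the arm holds its last target. There are 200 camera calls.

## Task

Pull the tray with the bottle carousel out from under its shelf, all the way to its stop. Then turn the carousel until the tallest bottle stands at the front, in line with the tray's pull knob, and finish with the carousel's top knob gripped firmly in the fingers so that the turntable stays still; do not let go. Leave the trimmer, the comb guard and the razor case where they are.

Things in the scene. Friction and masses are not known exactly. Their poses are not given: they have to be found in the camera images.
- rack: fixed low rack on the worktop: white shelf board 270 wide x 160 deep x 14 thick on four thin steel legs, underside 250 above the worktop, top 264. Origin at worktop level under the middle of the board's front edge; x points to the rack's back, y to its left seen from the front, z up; the board covers x 0 to 160. The carousel tray stands under it
- tray (a joint): slide of the white tray (190 wide, 265 long, its top 20 above the worktop) out of the rack along the rack's -x; 0 = fully in, 0.18 m = fully out at its stop; stays where it is left, needs about 2 to 4 N. Fully in, the turntable's axis is 50 mm behind the front edge of the shelf board; fully out it is 130 mm in front of it
- tray_pull (a point): top centre of the tray's pull knob: an upright steel peg 20 mm in diameter, 45 tall, standing on the tray's front lip (from 20 to 65 above the worktop), 150 mm in front of the turntable's axis; axes as the rack's. It always stands clear in front of the shelf board
- turntable (a joint): turn of the black carousel disc (184 mm in diameter, top 36 above the worktop, with a thin steel gallery rail of radius 88 at 58 above the worktop) on the tray, rad, counterclockwise positive seen from above; 0 (and every whole turn, such as 6.28) = tallest bottle at the front, towards the pull knob; turns freely several turns either way with slight friction (0.03 N m), no detents
- top_knob: round black knob 34 mm in diameter and 36 high on the carousel's centre post, on the turntable's axis; origin at the centre of its underside, 180 above the worktop (top at 216). Turns with the carousel. All bottles end at least 20 mm below its underside
- tall_bottle: the tallest of the four cologne bottles fixed upright on the carousel: 33 x 45 x 124 mm, body 105 high then a cap; the others are 104, 85 and 85 tall. Origin at the centre of its underside, 58 mm from the turntable's axis, 36 above the worktop; its -x points outwards from the axis
- trimmer: bystander: black trimmer lying on the worktop right of the tray, 25 x 125 x 21 mm (long along its y); leave alone
- guard: bystander: black clipper comb guard, 43 x 44 x 14 mm, lying on the worktop right of the tray's path; leave alone
- razor_case: bystander: grey razor case 42 x 120 x 24 mm, lying on the worktop to the front left; leave alone

How it is judged:
By the outcome, as a careful person would: the job done as asked, in the order asked, and still so for the second after the job is handed in, while the arm keeps its last pose, push and grip.
It also fails if it takes over 61 s, if anything falls off the work surface, if the arm or the gripper's body presses on something with over 40 N, if the wrist force passes 120 N, or if a joint passes its speed limit or range.

## Working session

There is one attempt and no reset: what is moved stays moved. The work goes in short steps, Python scripts to look and compute and a tool call to move; the robot and the scene stay as the last step left them, time stands still between calls to the robot, and variables do not carry over. Pictures are saved under pics/ and viewed, at most 10 in all, crops included, and the job is handed in when it is done.

Besides the shell and the picture viewer there is one more tool, called after "Emit:" as a command line: name --argument value ..., lists and objects as JSON in quotes. step_arm: Moves the arm, as the interface text tells. Its arguments: {"type":"object","properties":{"series":{"type":"array"},"gripper":{"type":"number"},"newtons":{"type":"number"}},"required":["series"]}

```bash
mkdir -p pics
cat > h.py <<'E'
from workcell import monitor, viewer, job
import numpy as np, cv2
def shot(n,save=None):
    p=viewer.read_camera(n)
    if save: cv2.imwrite('pics/'+save,p['image'][:,:,::-1])
    return p
def onz(p,px,z):
    K=np.array(p['intrinsics']);T=np.array(p['T'])
    d=np.linalg.inv(K)@[px[0],px[1],1]; d=T[:3,:3]@[d[0],-d[1],-d[2]]
    o=T[:3,3]; return o+d*(z-o[2])/d[2]
def proj(p,X):
    K=np.array(p['intrinsics']);T=np.array(p['T'])
    c=T[:3,:3].T@(np.array(X)-T[:3,3]); u=K@[c[0],-c[1],-c[2]]; return u[:2]/u[2]
E
python3 - <<'E'
from h import *
for c in ['top','side']:
    p=shot(c,c+'0.png')
    print(c,[k for k in p if k!='image'],np.round(p['intrinsics'],1).tolist(),np.round(p['T'],3).tolist())
    for l,z in [('tray_pull',.065),('rack',0),('top_knob',.18),('tall_bottle',.036),('trimmer',0),('guard',0),('razor_case',0)]:
        for r in viewer.spot_point(p,l)[:2]: print(l,round(r['score'],2),np.round(r['point'],1),np.round(onz(p,r['point'],z),3))
s=monitor.read_state();print(s)
E
```

```text
top ['intrinsics', 'T', 'shot'] [[479.9, 0.0, 311.9], [0.0, 479.9, 240.3], [0.0, 0.0, 1.0]] [[0.308, 0.918, -0.252, 0.306], [-0.951, 0.298, -0.077, -0.095], [0.005, 0.263, 0.965, 1.258], [0.0, 0.0, 0.0, 1.0]]
tray_pull 0.69 [326.2 255.2] [ 0.591 -0.047  0.065]
rack 0.72 [342.8 223.3] [ 0.706 -0.061  0.   ]
top_knob 0.6 [360.9 195.2] [ 0.729 -0.086  0.18 ]
tall_bottle 0.72 [371.2 206.9] [ 0.762 -0.121  0.036]
trimmer 0.6 [398.3 275.3] [ 0.613 -0.244  0.   ]
guard 0.54 [378.6 332.6] [ 0.452 -0.235  0.   ]
razor_case 0.94 [194.1 292. ] [0.403 0.257 0.   ]
side ['intrinsics', 'T', 'shot'] [[533.7, 0.0, 327.4], [0.0, 533.7, 233.2], [0.0, 0.0, 1.0]] [[0.967, -0.105, 0.234, 0.866], [0.256, 0.46, -0.851, -0.962], [-0.018, 0.882, 0.471, 0.671], [0.0, 0.0, 0.0, 1.0]]
tray_pull 0.78 [315.6 272.6] [ 0.587 -0.045  0.065]
tray_pull 0.4 [277.5 227.7] [0.438 0.132 0.065]
rack 0.86 [368.6 311.9] [ 0.706 -0.069  0.   ]
tall_bottle 0.56 [396.  320.6] [ 0.771 -0.132  0.036]
trimmer 0.96 [298.5 362.3] [ 0.61 -0.25  0.  ]
guard 0.55 [227.3 344. ] [ 0.461 -0.233  0.   ]
razor_case 0.75 [277.4 229.7] [0.396 0.238 0.   ]
{'time': 0.8, 'q': array([-1.32789914e+00,  2.63821879e-01,  1.60391663e+00,  1.16110924e-05,
        1.27373744e+00, -3.68951844e-02]), 'joint_vel': array([-0.00012072, -0.0018869 , -0.00252178, -0.00061802,  0.00187133,
        0.00043161]), 'joint_torque': array([ 2.65802237e-04, -5.14973187e+01, -3.67694914e+01,  8.99308156e-05,
        4.97105575e-04,  1.03657362e-05]), 'tool_pos': array([ 0.18641679, -0.64877536,  0.23137752]), 'tcp_rot': array([3.11078772e+00, 4.38043360e-01, 3.61943093e-05]), 'wrist_force': array([-0.09319767, -0.65084808, -0.10537726]), 'torque': array([0.00473512, 0.01756072, 0.0479661 ]), 'grip_force': 0.0, 'width': 1.003020648164453}
```

View pics/top0.png

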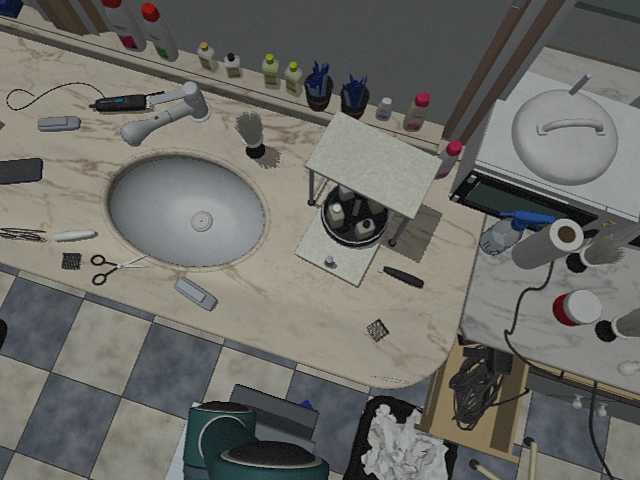

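View pics/side0.png

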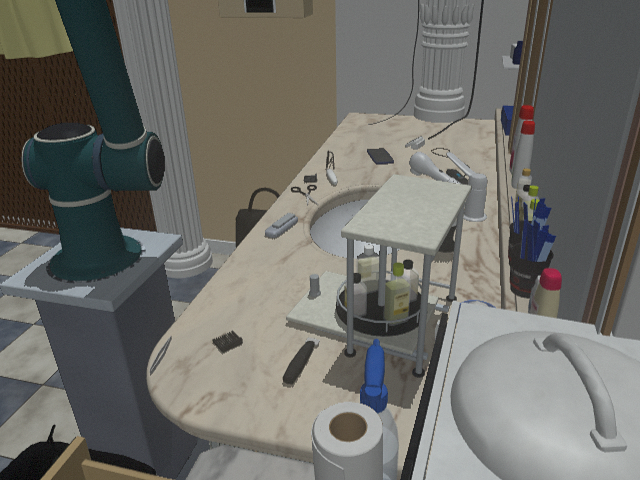

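Run:
```python
from h import *
p=shot('top'); q=shot('side')
im=p['image'][90:310,270:470,::-1]; a=cv2.resize(im,None,fx=2.7,fy=2.7,interpolation=cv2.INTER_CUBIC)
cv2.imwrite('pics/c1.png',a)
for n,c,z in [('FL',(306,171),.264),('FR',(412,215),.264),('BR',(441,165),.264),('BL',(338,113),.264),('tFL',(297,254),.02),('tFR',(360,284),.02)]:
    print(n,np.round(onz(p,c,z),3))
for n,c,z in [('FL',(386,176),.264),('FR',(347,236),.264),('BR',(431,248),.264),('BL',(468,184),.264),('tFL',(325,277),.02),('tFR',(288,320),.02)]:
    print('s',n,np.round(onz(q,c,z),3))
for n,P in [('top',p),('side',q)]:
  for l in ['tray_pull','tall_bottle','top_knob','turntable','tray']:
    for r in viewer.boxes_of(P,l)[:2]: print(n,l,round(r['score'],2),np.round(r['extent'],1))
im=q['image'][150:390,260:480,::-1]; b=cv2.resize(im,None,fx=2.4,fy=2.4,interpolation=cv2.INTER_CUBIC)
cv2.imwrite('pics/c2.png',b)
```

```text
FL [0.713 0.046 0.264]
FR [ 0.687 -0.206  0.264]
BR [ 0.821 -0.238  0.264]
BL [0.874 0.021 0.264]
tFL [0.58  0.029 0.02 ]
tFR [ 0.555 -0.152  0.02 ]
s FL [0.717 0.035 0.264]
s FR [ 0.697 -0.23   0.264]
s BR [ 0.831 -0.239  0.264]
s BL [0.878 0.028 0.264]
s tFL [0.591 0.01  0.02 ]
s tFR [ 0.56  -0.159  0.02 ]
top tray_pull 0.6 [343.  233.2 102.8 102.7]
top tray_pull 0.5 [366.7 194.9 150.2 175.7]
top tall_bottle 0.46 [374.  205.8  18.3  16.3]
top top_knob 0.44 [399.9 275.   49.1  24.2]
top turntable 0.86 [353.1 216.1  71.7  63. ]
top tray 0.85 [343.5 235.2  98.  104. ]
side tray_pull 0.96 [361.8 295.1 147.8 113. ]
side tray_pull 0.18 [396.6 292.7  30.   57.4]
side tall_bottle 0.69 [395.9 292.4  32.3  62.4]
side tall_bottle 0.6 [302.9 360.4  40.2  46.2]
side top_knob 0.42 [363.1 298.8 147.5 111.3]
side turntable 0.81 [379.8 291.2  83.8  90. ]
side tray 0.85 [360.6 298.9 154.5 112.2]
```

View pics/c1.png

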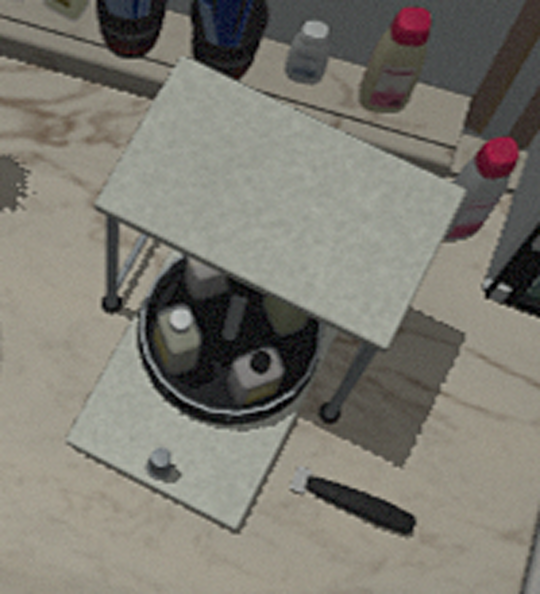

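View pics/c2.png

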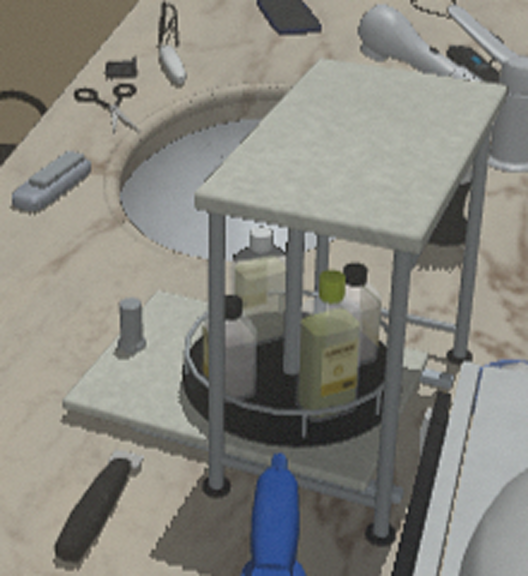

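Run:
```python
from h import *
from scipy.optimize import least_squares
p=shot('top'); q=shot('side')
f1=lambda x,y:(270+x/2.7,90+y/2.7); f2=lambda x,y:(260+x/2.4,150+y/2.4)
for P,c in[(p,f1(160,455)),(q,f2(129,303))]: print('peg',onz(P,c,.065))
# rack corners (board top) + tray corners; params x,y,yaw,slide
def R(v,X): c,s=np.cos(v[2]),np.sin(v[2]); return [v[0]+c*X[0]-s*X[1],v[1]+s*X[0]+c*X[1],X[2]]
obs=[(p,(0,.135,.264),f1(96,203)),(p,(0,-.135,.250),f1(388,348)),(p,(.16,-.135,.264),f1(466,188)),(p,(.16,.135,.264),f1(184,58)),
(q,(0,-.135,.264),f2(198,203)),(q,(.16,-.135,.264),f2(422,240)),(q,(.16,.135,.264),f2(506,90)),(q,(0,.135,.264),f2(325,60)),
(p,('t',0,.065),f1(160,455)),(q,('t',0,.065),f2(129,303))]
def res(v):
    r=[]
    for P,X,c in obs:
        if X[0]=='t': X=(-.1-v[3],X[1],X[2])
        r+=list(proj(P,R(v,X))-np.array(c))
    return np.array(r)
s=least_squares(res,[.7,-.08,-.1,0],loss='soft_l1'); v=s.x
print(v, np.round(res(v).reshape(-1,2),1).tolist())
print('peg',R(v,(-.1-v[3],0,.065)),'axis',R(v,(.05-v[3],0,.1)),'out axis',R(v,(-.13,0,.2)),'out peg',R(v,(-.28,0,.065)))
```

```text
peg [ 0.58464549 -0.05700313  0.065     ]
peg [ 0.58664518 -0.05975449  0.065     ]
[ 0.70487854 -0.0811214  -0.17439256  0.02088455] [[0.0, -0.8], [-0.0, 1.3], [2.1, -1.1], [-0.1, -3.2], [-2.9, -4.1], [0.3, -0.5], [1.4, -2.4], [-2.6, -1.6], [1.3, -0.1], [-0.4, 0.1]]
peg [np.float64(0.5858275522339808), np.float64(-0.060146727353621), 0.065] axis [np.float64(0.7335523698707455), np.float64(-0.08617321874575111), 0.1] out axis [np.float64(0.5768503624049783), np.float64(-0.058565105811974896), 0.2] out peg [np.float64(0.42912554476821363), np.float64(-0.03253861441984478), 0.065]
```

Emit:
step_arm --series '[0.04,-0.033,0,0.057,0.08,-0.067,0,0.114,0.12,-0.1,0,0.17,0.16,-0.134,0,0.227,0.2,-0.167,0,0.284,0.24,-0.2,0,0.34,0.28,-0.234,0,0.4,0.32,-0.267,0,0.454]' --gripper 1 --newtons 80

```text
time: 2.5
tool_pos: [0.421, -0.3023, 0.2316]
tcp_rot: [3.129, -0.276, 0.001]
wrist_force: [0.8, 0.3, -0.8]
width: 0.999
grip_force: 0.0
```

```bash
cat >> h.py <<'E'
def rel(t):
    from scipy.spatial.transform import Rotation as Ro
    s=monitor.read_state(); M=Ro.from_rotvec(s['tcp_rot']).as_matrix()
    x=M[:,0]; print('t',s['time'],'pos',np.round(s['tool_pos'],4),'yaw_x',round(np.arctan2(x[1],x[0]),3),'q',np.round(s['q'],2),'F',np.round(s['wrist_force'],1),'w',round(s['width'],3),s['grip_force'])
    print('shift',np.round(M.T@(np.array(t)-s['tool_pos']),4))
E
python3 -c "
from h import *
rel([.5855,-.0585,.030])"
```

```text
t 2.5 pos [ 0.421  -0.3023  0.2316] yaw_x -0.176 q [-0.67 -0.04  1.93  0.    1.24  1.08] F [ 0.8  0.3 -0.8] w 0.999 0.0
shift [ 0.119  -0.2689  0.2016]
```

Emit:
step_arm --series '[0.02,-0.045,0,0,0.04,-0.09,0,0,0.06,-0.135,0,0,0.08,-0.18,0,0,0.1,-0.225,0.02,0,0.119,-0.269,0.04,0,0.119,-0.269,0.08,0,0.119,-0.269,0.1,0]'

```text
time: 3.5
tool_pos: [0.5827, -0.0586, 0.1289]
tcp_rot: [-3.13, 0.271, 0.006]
wrist_force: [-0.3, 0.1, -0.7]
width: 1.0
grip_force: 0.0
```

```bash
python3 -c "
from h import *
p=shot('side'); im=p['image'][180:360,220:430,::-1]; cv2.imwrite('pics/c3.png',cv2.resize(im,None,fx=2.6,fy=2.6))
rel([.5855,-.0585,.030])"
```

```text
t 3.55 pos [ 0.5812 -0.0589  0.1266] yaw_x -0.174 q [-0.14  0.19  1.9  -0.    1.06  1.6 ] F [-1.3 -0.3 -2.5] w 0.995 0.0
shift [ 0.0049 -0.0012  0.0965]
```

View pics/c3.png

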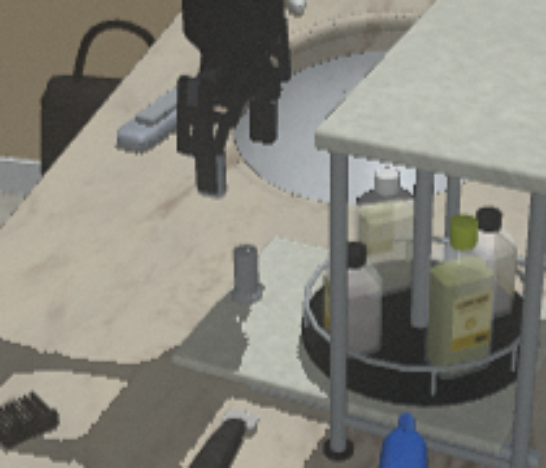

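Emit:
step_arm --series '[0.003,-0.001,0.04,0,0.004,-0.001,0.08,0,0.004,-0.001,0.096,0,0.004,-0.001,0.096,0]'

```text
time: 4.05
tool_pos: [0.5875, -0.0596, 0.0349]
tcp_rot: [-3.129, 0.275, 0.003]
wrist_force: [-0.4, 0.4, 0.2]
width: 0.996
grip_force: 0.0
```

Emit:
step_arm --series '[0,0,0,0,0,0,0,0,0,0,0,0,0,0,0,0]' --gripper 0 --newtons 60

```text
time: 4.55
tool_pos: [0.5892, -0.0577, 0.0366]
tcp_rot: [-3.127, 0.275, -0.003]
wrist_force: [-0.0, 7.3, 3.4]
width: 0.211
grip_force: 58.6
```

```bash
python3 -c "
from h import *
rel([.429,-.0325,.030])"
```

```text
t 4.55 pos [ 0.5892 -0.0577  0.0366] yaw_x -0.176 q [-0.14  0.3   1.95  0.    0.89  1.6 ] F [-0.   7.3  3.4] w 0.211 58.608562101144344
shift [-0.1622  0.0032  0.0063]
```

Emit:
step_arm --series '[-0.015,0.002,0,0,-0.035,0.002,0,0,-0.055,0.002,0,0,-0.075,0.002,0,0,-0.095,0.002,0,0,-0.115,0.002,0,0,-0.13,0.002,0,0,-0.14,0.002,0,0]'

```text
time: 5.55
tool_pos: [0.4519, -0.0334, 0.0366]
tcp_rot: [-3.123, 0.277, -0.008]
wrist_force: [5.9, 16.9, 0.1]
width: 0.216
grip_force: 62.1
```

```bash
python3 -c "
from h import *
rel([.429,-.0325,.030])"
```

```text
t 5.55 pos [ 0.4519 -0.0334  0.0366] yaw_x -0.177 q [-0.13  0.06  2.24  0.01  0.84  1.61] F [ 5.9 16.9  0.1] w 0.216 62.12664675391807
shift [-0.0227  0.0032  0.0065]
```

Emit:
step_arm --series '[-0.008,-0.003,0,0,-0.016,-0.004,0,0,-0.022,-0.004,0,0,-0.028,-0.004,0,0,-0.028,-0.004,0,0]'

```text
time: 6.18
tool_pos: [0.4316, -0.0296, 0.0368]
tcp_rot: [3.128, -0.274, 0.031]
wrist_force: [24.5, -3.9, -22.0]
width: 0.21
grip_force: 60.7
```

```bash
python3 -c "
from h import *
rel([.429,-.0325,.030])"
```

```text
t 6.175 pos [ 0.4316 -0.0296  0.0368] yaw_x -0.175 q [-0.13  0.01  2.29 -0.    0.82  1.62] F [ 24.5  -3.9 -22. ] w 0.21 60.6515651056543
shift [-0.0022  0.0033  0.0067]
```

Emit:
step_arm --series '[0.005,0,0,0,0.005,0,0,0]' --gripper 1

```text
time: 6.42
tool_pos: [0.427, -0.029, 0.0348]
tcp_rot: [-3.13, 0.274, 0.004]
wrist_force: [-0.5, 0.8, 0.9]
width: 0.628
grip_force: 0.0
```

Emit:
step_arm --series '[0,0,0,0,0,0,-0.03,0,0,0,-0.08,0,0,0,-0.14,0,0,0,-0.18,0,0,0,-0.21,0,-0.01,0,-0.22,0,-0.01,0,-0.22,0]'

```text
time: 7.42
tool_pos: [0.4171, -0.027, 0.2549]
tcp_rot: [-3.13, 0.273, 0.001]
wrist_force: [-0.6, -0.4, 0.4]
width: 1.002
grip_force: 0.0
```

Run:
```python
from h import *
p=shot('top'); q=shot('side')
for n,P in [('top',p),('side',q)]:
  for l,z in [('tray_pull',.065),('top_knob',.18),('tall_bottle',.036)]:
    for r in viewer.spot_point(P,l)[:2]: print(n,l,round(r['score'],2),np.round(r['point'],1),np.round(onz(P,r['point'],z),3))
    for r in viewer.boxes_of(P,l)[:1]: print(n,l,round(r['score'],2),np.round(r['extent'],1))
a=cv2.resize(p['image'][150:330,240:420,::-1],(400,400),interpolation=cv2.INTER_CUBIC)
b=cv2.resize(q['image'][190:390,230:410,::-1],(360,400),interpolation=cv2.INTER_CUBIC)
cv2.imwrite('pics/c4.png',np.hstack([a,b]))
rel([.5794,-.0557,.183])
```

```text
top tray_pull 0.68 [317.8 277.8 107.3 117.8]
top top_knob 0.57 [330.3 249.8] [ 0.578 -0.057  0.18 ]
top top_knob 0.23 [399.6 274.4] [ 0.572 -0.225  0.18 ]
top top_knob 0.52 [330.2 249.8  15.8  17.5]
top tall_bottle 0.68 [345.3 256.1] [ 0.611 -0.094  0.036]
top tall_bottle 0.83 [349.6 252.5  18.   24.4]
side tray_pull 0.62 [249.5 252.8] [0.417 0.001 0.065]
side tray_pull 0.87 [293.5 267.4 143.4 127.3]
side top_knob 0.58 [308.  224.5] [ 0.575 -0.049  0.18 ]
side top_knob 0.8 [308.9 218.1  15.4  19.9]
side tall_bottle 0.9 [322.  301.9] [ 0.616 -0.105  0.036]
side tall_bottle 0.6 [321.1 276.6  26.6  56. ]
t 8.125 pos [ 0.4182 -0.0272  0.2553] yaw_x -0.174 q [-0.12 -0.26  2.08  0.    1.32  1.62] F [ 0.3  0.6 -0.4] w 1.0 0.0
shift [1.637e-01 1.000e-04 7.220e-02]
```

View pics/c4.png

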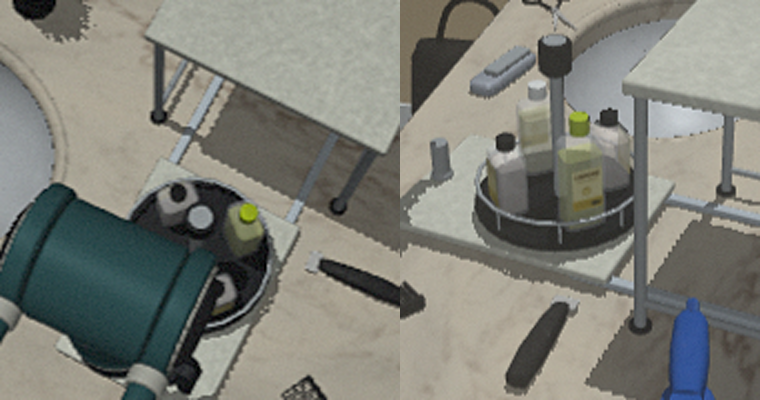

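Run:
```python
from h import *
from scipy.optimize import least_squares
p=shot('top'); q=shot('side')
ax=np.array([.5785,-.0555])
print('knob top proj',proj(p,[*ax,.216]),proj(q,[*ax,.216]),'seen',240+200/2.222,150+213/2.222,230+155/2,190+42/2)
for n,a,b in [('white(in)',(336.7,207.8),(369.2,246.7)),('green(out)',(352.1,245.4),(319.5,247.5))]:
    s=least_squares(lambda X:np.r_[proj(p,X)-a,proj(q,X)-b],[.6,-.05,.15]); print(n,s.x,s.fun)
X=s.x; d=X[:2]-ax; print('green r',np.hypot(*d),'ang',np.degrees(np.arctan2(d[1],d[0])),'rel front',np.degrees(np.arctan2(d[1],d[0]))-170+360)
```

```text
knob top proj [330.46006318 245.60798261] [308.05001515 209.99158282] seen 330.00900090009003 245.85958595859586 307.5 211.0
white(in) [ 0.6977467  -0.03770412  0.13756203] [-0.04815344 -0.80927682 -0.61987849  0.23602151]
green(out) [ 0.61165669 -0.10100375  0.15984662] [-0.10776054 -0.94577778 -0.74013563  0.24026886]
green r 0.05630237672256109 ang -53.92073700995783 rel front 136.07926299004217
```

Emit:
step_arm --series '[0.02,0,0,-0.18,0.04,0,0,-0.36,0.06,0,0,-0.54,0.08,0,0,-0.72,0.1,0,0,-0.9,0.12,0,0,-1.08,0.14,0,0,-1.26,0.162,0,0,-1.44]'

```text
time: 9.22
tool_pos: [0.5783, -0.0554, 0.2552]
tcp_rot: [-2.527, -1.866, 0.0]
wrist_force: [0.6, 0.3, 1.0]
width: 1.002
grip_force: 0.0
```

Emit:
step_arm --series '[0,0,0,-0.18,0,0,0,-0.36,0,0,0,-0.54,0,0,0,-0.72,0,0,0,-0.9,0,0,0,-1.08,0,0,0,-1.26,0,0,0,-1.44]'

```text
time: 10.22
tool_pos: [0.5777, -0.0553, 0.2552]
tcp_rot: [-0.67, -3.069, 0.0]
wrist_force: [-0.5, -0.2, -0.4]
width: 1.001
grip_force: 0.0
```

Run:
```python
from h import *
q=shot('side')
cv2.imwrite('pics/c5.png',cv2.resize(q['image'][150:350,200:420,::-1],None,fx=2.2,fy=2.2))
rel([.578,-.0555,.185])
```

```text
t 10.275 pos [ 0.5777 -0.0553  0.2552] yaw_x 2.717 q [-0.14  0.07  1.78 -0.    1.29 -1.28] F [-0.1 -0.4  0.3] w 0.998 0.0
shift [-0.0003 -0.0001  0.0702]
```

View pics/c5.png

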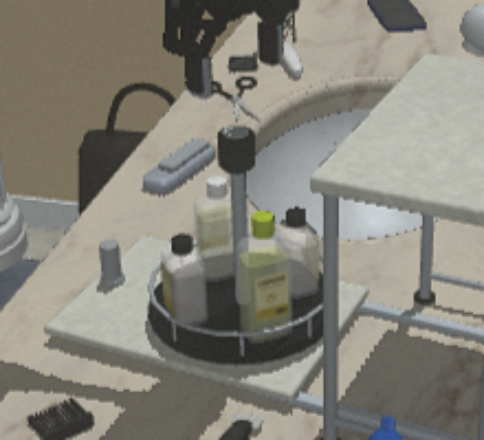

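Gripper straddles the knob (knob at crop (237,150)); tray is out. Descend and grip.

Emit:
step_arm --series '[0,0,0.03,0,0,0,0.055,0,0,0,0.07,0,0,0,0.07,0]'

```text
time: 10.78
tool_pos: [0.5767, -0.0552, 0.1839]
tcp_rot: [-0.68, -3.064, 0.0]
wrist_force: [0.8, 0.2, 0.6]
width: 1.004
grip_force: 0.0
```

Emit:
step_arm --series '[0,0,0,0,0,0,0,0,0,0,0,0,0,0,0,0]' --gripper 0 --newtons 50

```text
time: 11.28
tool_pos: [0.5782, -0.0565, 0.1868]
tcp_rot: [0.678, 3.065, -0.003]
wrist_force: [-1.2, -3.8, 6.3]
width: 0.378
grip_force: 51.0
```

Run:
```python
from h import *
rel([.578,-.0555,.185])
q=shot('side')
for r in viewer.spot_point(q,'tall_bottle')[:1]: print(r['score'],onz(q,r['point'],.036))
```

```text
t 11.275 pos [ 0.5782 -0.0565  0.1868] yaw_x 2.706 q [-0.14  0.12  1.86 -0.    1.16 -1.27] F [-1.2 -3.8  6.3] w 0.378 50.9972509738418
shift [0.0006 0.0008 0.0018]
0.84 [ 0.61155673 -0.1092947   0.036     ]
```

Emit:
step_arm --series '[0,0,0,0.1,0,0,0,0.25,0,0,0,0.4,0,0,0,0.55,0,0,0,0.7,0,0,0,0.85,0,0,0,1.0,0,0,0,1.15]'

```text
time: 12.38
tool_pos: [0.5774, -0.0586, 0.1868]
tcp_rot: [2.241, 2.197, -0.007]
wrist_force: [-4.8, -11.0, 6.4]
width: 0.383
grip_force: 51.2
```

Emit:
step_arm --series '[0,0,0,0.15,0,0,0,0.3,0,0,0,0.45,0,0,0,0.6,0,0,0,0.75,0,0,0,0.9,0,0,0,1.05,0,0,0,1.15]'

```text
time: 13.38
tool_pos: [0.5776, -0.0572, 0.1868]
tcp_rot: [3.076, 0.626, -0.0]
wrist_force: [-3.1, -7.4, 6.4]
width: 0.386
grip_force: 51.2
```

Run:
```python
from h import *
rel([.578,-.0555,.185])
p=shot('top');q=shot('side')
for P in (p,q):
  for l,z in [('tall_bottle',.036),('tray_pull',.065)]:
    for r in viewer.spot_point(P,l)[:1]: print(l,r['score'],np.round(r['point'],1),onz(P,r['point'],z))
a=cv2.resize(p['image'][190:330,250:390,::-1],(400,400),interpolation=cv2.INTER_CUBIC)
b=cv2.resize(q['image'][190:340,230:380,::-1],(400,400),interpolation=cv2.INTER_CUBIC)
cv2.imwrite('pics/c6.png',np.hstack([a,b]))
```

```text
t 13.375 pos [ 0.5776 -0.0572  0.1868] yaw_x 0.402 q [-0.14  0.12  1.86 -0.    1.16  1.03] F [-3.1 -7.4  6.4] w 0.386 51.197088251033165
shift [ 0.001  -0.0014  0.0018]
tray_pull 0.78 [298.8 308.7] [ 0.43949395 -0.02329683  0.065     ]
tall_bottle 0.91 [286.5 283. ] [ 0.52343881 -0.05575421  0.036     ]
tray_pull 0.8 [253.3 257.9] [ 0.43433562 -0.01798341  0.065     ]
```

View pics/c6.png

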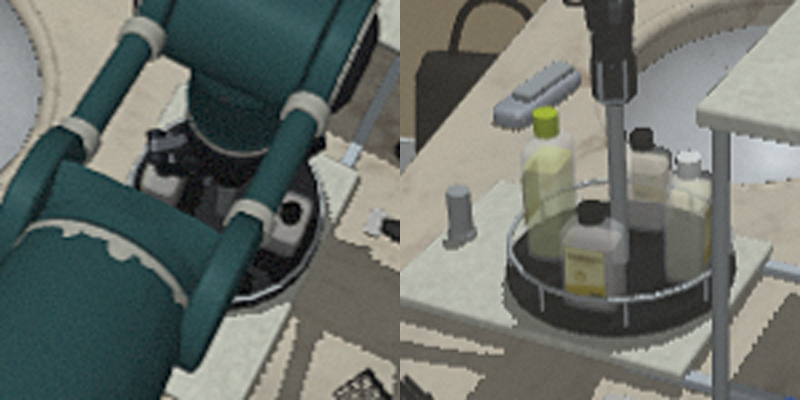

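Run:
```python
from h import *
q=shot('side')
c=onz(q,(284.4,232.2),.160); k=onz(q,(230+58.3/2.667,190+190/2.667),.065)
print('cap',c,'peg',k, 'cap r',np.hypot(*(c-[.578,-.0565,.16])[:2]))
for ax in ([.578,-.0565],[.5785,-.0555]):
  d=c[:2]-ax; e=k[:2]-ax; print('cap ang',np.degrees(np.arctan2(d[1],d[0])),'peg ang',np.degrees(np.arctan2(e[1],e[0])),np.hypot(*e),np.hypot(*d))
# predicted pixels of cap at turntable angles (rad) using same axis
for t in (-6,-3,0,3,6,9):
  a=np.radians(170+t); print(t,proj(q,[.578+.058*np.cos(a),-.0565+.058*np.sin(a),.160]),proj(q,[.578+.058*np.cos(a),-.0565+.058*np.sin(a),.036]))
# green segmentation
im=cv2.cvtColor(q['image'],cv2.COLOR_RGB2HSV); m=(im[...,0]>28)&(im[...,0]<45)&(im[...,1]>150)&(im[...,2]>70)
m[:, :260]=0;m[:,310:]=0;m[:220]=0;m[260:]=0
ys,xs=np.nonzero(m); print('green',xs.mean(),xs.min(),xs.max(),ys.min(),ys.max(),len(xs))
```

```text
cap [ 0.52584627 -0.05519522  0.16      ] peg [ 0.43663095 -0.03221627  0.065     ] cap r 0.05217005174288895
cap ang 178.5668735723521 peg ang 170.2531140900933 0.14343955856019636 0.05217005174288895
cap ang 179.66835191835924 peg ang 170.67963238288507 0.14376702868516653 0.052654614880966275
-6 [285.05142452 228.77062612] [288.2246829  279.16238679]
-3 [284.24270613 229.3767168 ] [287.46299433 279.83878697]
0 [283.49610266 230.00101663] [286.76066604 280.53566678]
3 [282.81394318 230.64203565] [286.11988128 281.25135151]
6 [282.19842969 231.29822257] [285.54269913 281.98409844]
9 [281.65162821 231.96796668] [285.03104611 282.73209909]
green 283.46153846153845 280 288 230 240 52
```

Run:
```python
from h import *
from scipy.optimize import least_squares
p=shot('top'); q=shot('side')
def blob(img,box):
    im=cv2.cvtColor(img,cv2.COLOR_BGR2HSV); m=(im[...,0]>25)&(im[...,0]<48)&(im[...,1]>165)&(im[...,2]>70)
    M=np.zeros_like(m); x0,y0,x1,y1=box; M[y0:y1,x0:x1]=m[y0:y1,x0:x1]; ys,xs=np.nonzero(M); return np.array([xs.mean(),ys.mean()]),(xs.min(),xs.max(),ys.min(),ys.max())
a=cv2.imread('pics/c4.png'); t,bt=blob(a[:,:400],(220,190,280,235)); s,bs=blob(a[:,400:],(160,100,200,145))
t=t/2.222+[240,150]; s=s/2+[230,190]
b=cv2.imread('pics/c6.png'); s2,b2=blob(b[:,400:],(120,95,170,145)); s2=s2/2.667+[230,190]
print(t,bt,s,bs,s2,b2)
# knob / peg based bias
bp=np.array([-.45,.25]); bq=np.array([-.5,1.])
ax=np.array([.5785,-.0555])
def pt(th,z): g=np.radians(170+th); return [ax[0]+.058*np.cos(g),ax[1]+.058*np.sin(g),z]
for nm,P,o,b0,z0 in [('top before',p,t,bp,.157),('side before',q,s,bq,.152),('side now',q,s2,bq,.152)]:
    g0=130 if 'before' in nm else 0
    f=least_squares(lambda v:proj(P,pt(v[0],z0))+b0-o,[g0]); print(nm,f.x,f.fun)
f=least_squares(lambda v:np.r_[proj(p,pt(v[0],.157))+bp-t,proj(q,pt(v[0],.152))+bq-s,proj(q,pt(v[0]-132.0,.152))+bq-s2],[130]);print('joint now',f.x-132,f.fun)
print('peg side pred',proj(q,[ax[0]-.985*.15,ax[1]+.174*.15,.065])+bq,'seen',230+58.3/2.667,190+190/2.667)
```

```text
[351.62573747 245.84683165] (np.int64(240), np.int64(256), np.int64(204), np.int64(222)) [319.24369748 248.69747899] (np.int64(171), np.int64(187), np.int64(113), np.int64(134)) [284.28855072 232.59894974] (np.int64(134), np.int64(155), np.int64(108), np.int64(133))
top before [134.03686731] [ 0.76424934 -0.24568317]
side before [139.07161597] [0.87385175 3.63253794]
side now [-4.66514846] [0.49571821 0.65698327]
joint now [2.98477139] [ 0.64014296 -0.6209128  -1.10992734  4.06818081 -1.36015299  2.26909884]
peg side pred [249.35675094 261.2878235 ] seen 251.85976752905887 261.2410948631421
```

Run:
```python
from h import *
q=shot('side'); n=cv2.resize(q['image'][150:350,200:420,::-1],None,fx=2.2,fy=2.2); o=cv2.imread('pics/c5.png')
for nm,(x0,y0,x1,y1) in {'peg':(90,230,132,300),'trayFR':(35,310,120,345),'guard(static)':(25,395,95,438),'trimmer':(215,415,270,438),'case':(135,135,220,195)}.items():
    T=o[y0:y1,x0:x1]; S=n[y0-20 if y0>20 else 0:y1+20,max(x0-20,0):x1+20]
    r=cv2.matchTemplate(S,T,cv2.TM_CCOEFF_NORMED); _,v,_,l=cv2.minMaxLoc(r); print(nm,round(v,2),(l[0]-min(20,x0))/2.2,(l[1]-20)/2.2)
```

```text
peg 0.99 2.2727272727272725 0.45454545454545453
trayFR 0.99 2.2727272727272725 0.45454545454545453
guard(static) 0.98 0.0 0.0
trimmer 0.96 0.0 0.0
case 0.72 0.0 0.0
```

Emit:
step_arm --series '[-0.0025,-0.0017,0,0,-0.005,-0.0033,0,0,-0.0084,-0.0055,0,0,-0.0084,-0.0055,0,0]'

```text
time: 14.38
tool_pos: [0.5719, -0.0561, 0.1868]
tcp_rot: [3.071, 0.631, 0.014]
wrist_force: [10.8, -11.0, -3.8]
width: 0.382
grip_force: 50.8
```

```bash
cat > m.py <<'E'
from h import *
rel([.578,-.0555,.185])
q=shot('side'); n=cv2.resize(q['image'][150:350,200:420,::-1],None,fx=2.2,fy=2.2); o=cv2.imread('pics/c5.png')
for nm,(x0,y0,x1,y1) in {'peg':(90,230,132,300),'trayFR':(35,310,120,345)}.items():
    T=o[y0:y1,x0:x1]; S=n[y0-20:y1+20,max(x0-20,0):x1+20]
    r=cv2.matchTemplate(S,T,cv2.TM_CCOEFF_NORMED); _,v,_,l=cv2.minMaxLoc(r); print(nm,round(v,2),(l[0]-min(20,x0))/2.2,(l[1]-20)/2.2)
E
python3 m.py
```

```text
t 14.375 pos [ 0.5719 -0.0561  0.1868] yaw_x 0.405 q [-0.14  0.1   1.88 -0.    1.15  1.03] F [ 10.8 -11.   -3.8] w 0.382 50.84486640308591
shift [0.0058 0.0018 0.0019]
peg 1.0 0.0 0.0
trayFR 1.0 0.0 0.0
```

Run:
```python
from h import *
from scipy.optimize import least_squares
q=shot('side')
im=cv2.cvtColor(q['image'],cv2.COLOR_RGB2HSV); m=(im[...,0]>25)&(im[...,0]<48)&(im[...,1]>165)&(im[...,2]>70)
M=np.zeros_like(m);M[222:248,270:300]=m[222:248,270:300]; ys,xs=np.nonzero(M); o=np.array([xs.mean(),ys.mean()]); print(o,len(xs))
for r in viewer.spot_point(q,'tall_bottle')[:1]: print(r); sp=np.array(r['point'])
for bq in ([-.5,1.],[0,0]):
 for ax in ([.5785,-.0555],[.576,-.0555],):
  pt=lambda th,z:[ax[0]+.058*np.cos(np.radians(170+th)),ax[1]+.058*np.sin(np.radians(170+th)),z]
  for ob,z in((o,.152),(sp,.036)):
    f=least_squares(lambda v:proj(q,pt(v[0],z))+bq-ob,[0]); print(bq,ax,z,f.x,f.fun)
n=cv2.resize(q['image'][190:340,230:380,::-1],(600,600),interpolation=cv2.INTER_CUBIC)
ax=[.5785,-.0555]
for t,c in((0,(0,0,255)),(5,(255,0,0))):
  g=np.radians(170+t);e=np.array([np.cos(g),np.sin(g)]);f=np.array([-e[1],e[0]])
  base=[np.r_[np.array(ax)+e*(.058+i*.0165)+f*j*.0225,.036] for i,j in((1,1),(1,-1),(-1,-1),(-1,1))]
  tb=[b+[0,0,.105] for b in base]
  for L in(base,tb):
    k=np.array([(proj(q,X)+[-.5,1]-[230,190])*4 for X in L]).astype(int); cv2.polylines(n,[k],True,c,1)
cv2.imwrite('pics/c7.png',n)
```

```text
[281.37037037 231.55555556] 27
{'point': [276.7, 227.5], 'score': 0.63}
[-0.5, 1.0] [0.5785, -0.0555] 0.152 [-0.31390041] [2.30747145 2.60364306]
[-0.5, 1.0] [0.5785, -0.0555] 0.036 [-29.09473605] [18.96305832 48.09119166]
[-0.5, 1.0] [0.576, -0.0555] 0.152 [-2.36976558] [1.67166055 2.04611972]
[-0.5, 1.0] [0.576, -0.0555] 0.036 [-30.015234] [18.24068282 47.8144581 ]
[0, 0] [0.5785, -0.0555] 0.152 [2.45017502] [2.17410818 2.19630307]
[0, 0] [0.5785, -0.0555] 0.036 [-28.26579056] [19.14617425 47.21789077]
[0, 0] [0.576, -0.0555] 0.152 [0.43323646] [1.48665862 1.63588744]
[0, 0] [0.576, -0.0555] 0.036 [-29.18707188] [18.42079498 46.93822016]
```

View pics/c7.png

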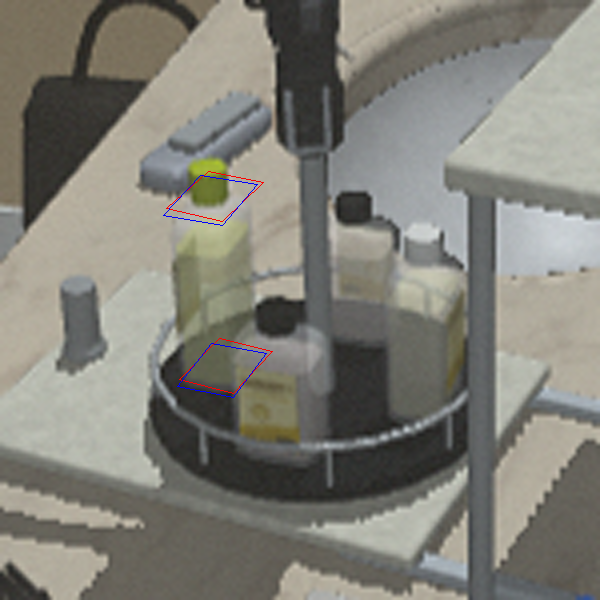

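Run:
```python
from h import *
from scipy.optimize import least_squares
q=shot('side'); C=lambda x,y:np.array([230+x/4,190+y/4])
# unknown axis x,y, rack yaw, bias u,v, theta ; obs: post column at z=.17 (col only), base of post, peg top centre, peg base, cap top, cap bottom rail ellipse
def model(v):
    x,y,yaw,bu,bv,th=v; b=np.array([bu,bv]); e=lambda a,r,z:proj(q,[x-r*np.cos(yaw+a),y-r*np.sin(yaw+a),z])+b
    r=[(e(0,0,.165)-C(314,152))[0]*1,(e(0,0,.036)-C(318,392))[0],
       *(e(0,.15,.065)-C(78.5,284)),*(e(th,.058,.160)-C(208,167)),(e(th,.058,.145)-C(209,203))[0]]
    # rail silhouette extremes: left, right, bottom
    A=np.array([e(a,.088,.058) for a in np.linspace(0,6.283,721)])
    r+=[A[:,0].min()-C(151,0)[0],A[:,1].max()-C(0,445)[1]]
    r+=[(bu)/1.,(bv)/1.,(yaw+.1745)/.02]
    return np.array(r)
f=least_squares(model,[.577,-.0555,-.1745,0,0,0]); print(f.x,'deg',np.degrees(f.x[5]));print(np.round(f.fun,2))
```

```text
[ 0.57678004 -0.05514672 -0.17379813 -0.00667506  0.26995056  0.11785925] deg 6.752837861386772
[-0.33  0.81 -0.46 -0.58 -0.31 -0.37 -0.13  0.42  0.67 -0.01  0.27  0.04]
```

Emit:
step_arm --series '[0,0,0,0.05,0,0,0,0.1,0,0,0,0.1,0,0,0,0.1]' --newtons 65

```text
time: 15.08
tool_pos: [0.5718, -0.0559, 0.1869]
tcp_rot: [3.1, 0.476, 0.013]
wrist_force: [9.2, -9.5, -1.0]
width: 0.378
grip_force: 64.5
```

```bash
python3 m.py
python3 - <<'E'
from h import *
q=shot('side'); n=cv2.resize(q['image'][190:340,230:380,::-1],(600,600),interpolation=cv2.INTER_CUBIC)
ax=[.5768,-.0551]
for t,c in((0,(0,0,255)),):
  g=np.radians(170+t);e=np.array([np.cos(g),np.sin(g)]);f=np.array([-e[1],e[0]])
  base=[np.r_[np.array(ax)+e*(.058+i*.0165)+f*j*.0225,.036] for i,j in((1,1),(1,-1),(-1,-1),(-1,1))]
  for L in(base,[b+[0,0,.105] for b in base]):
    k=np.array([(proj(q,X)+[0,.27]-[230,190])*4 for X in L]).astype(int); cv2.polylines(n,[k],True,c,1)
  k=((proj(q,np.r_[np.array(ax)+e*.058,.160])+[0,.27]-[230,190])*4).astype(int); print('cap top target',k); cv2.circle(n,tuple(int(i) for i in k),2,c,-1)
cv2.imwrite('pics/c8.png',n)
E
```

```text
t 15.075 pos [ 0.5718 -0.0559  0.1869] yaw_x 0.305 q [-0.14  0.1   1.88 -0.    1.15  1.13] F [ 9.2 -9.5 -1. ] w 0.378 64.46289653139502
shift [0.006  0.0015 0.0019]
peg 1.0 0.0 0.0
trayFR 1.0 0.0 0.0
cap top target [212 159]
```

View pics/c8.png

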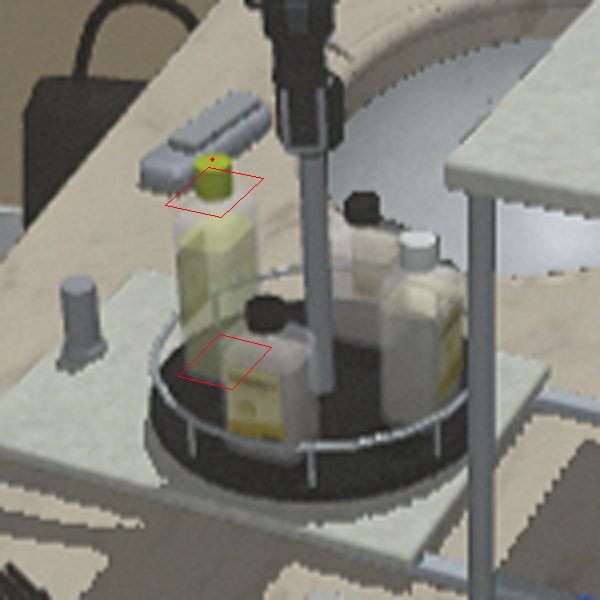

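```bash
python3 -c "
from h import *
print(job.finish_job())"
```

```text
the job is handed in; nothing more can be done
None
```

The tray is out at its stop, the tallest (green-capped) bottle stands at the front in line with the pull knob, and the top knob is held at about 65 N; the bystanders weren't touched and the job was handed in at about 15 s.

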